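# Start a large coffee on the capsule machine

### The arm

A 7-joint arm with a two-finger parallel gripper is mounted at the origin on the work surface. World frame = base frame: x ahead of the robot, y to its left, z up, the work surface at z = 0. Lengths are in m, angles in degrees, forces in N, time in s.
With the tool pointing down it reaches from about 0.4 to 0.875 m from the base axis. Payload 4.4 kg.
Tool frame: the origin (TCP) lies between the finger pads; the fingertips stand 14 mm ahead of it and the grasp point (between the pads) lies 5 mm behind it (manip.tip_extent is the distance from the TCP to the fingertips, in m); z points along the fingers, y is the line along which they close (so a half turn about z gives the same grasp; the last joint's range is limited). The gripper opens to 85 mm and grips with 20 to 120 N. Pads are 22 mm wide; open, the fingers measure 114 mm over their backs; the gripper's body (76 mm by 85 mm) begins 54 mm behind the grasp point. The pads swing forward as they close: fully open they stand 13 mm farther back than shut.
Start: joints at [64.412, 36.005, 2.206, 86.941, -1.547, 57.084, -1.146], TCP at [0.242, -0.603, 0.245] pointing down, gripper open.
Joint ranges: [-175.42, 175.42], [-21.48, 121.26], [-71.46, 75.88], [10.55, 141.38], [-63.04, 243.04], [13.31, 113.54], [-168.57, 168.57]. Speed limits (degrees/s): [147.25, 147.25, 180, 180, 180, 180, 180].

### API

Orientations are given as [roll, pitch, yaw] about the fixed x, y, z axes, in that order (R = Rz(yaw) Ry(pitch) Rx(roll)).
In Python, from rig import manip gives the robot as it stands. The module is installed in compiled form; this text tells all that it offers.
- The arm moves only by the shell command python3 -m creep 'ROWS'. ROWS is JSON, a list that holds one entry, the list of rows, each a list of 7 numbers: the shift along the tool's x, y, z in m, then the turn, a rotation vector about the tool's x, y, z in degrees, then the finger opening in m, from 0 to 0.0854. A call has 1 to 10 rows; each row is the pose to reach, as a shift and turn from the pose commanded when the call began, along the tool's axes at that moment; what a row does not reach only later rows make up. A row lasts 1/12 s, in which the tool goes at most 41.7 mm and 7.16 degrees, less where a joint would pass 70% of its speed; a pose out of reach is approached as far as the arm can. A call with a gripper value outside its range is refused whole. The fingers move at their own pace and stop on an object; the grip force is fixed at half the most. Time passes only in rows, so rows that repeat a pose let the fingers close. It gives the time, the measured TCP pose, the force, the opening and the grip force at its end, in the units of the state.
- manip.get_obs(): the state, without advancing time (a new reading comes with each control period).
- manip.camera(name): name is "scene" or "side" or "wrist"; returns a dict with "color" (420x560x3 uint8, blue, green, red), "range_z" (420x560 float32, m along the optical axis (not along the pixel's ray), 0 where there is no reading), "vertical_fov" (degrees; the focal length in pixels is half the picture's height over the tangent of half this angle, whatever the lens; pixels are square), "cx", "cy" (the principal point, pixels), "R" (3x3) and "t" (3): a world point X has camera coordinates R X + t; the wrist camera has in their place "mount" (4x4, takes a point from camera to tool coordinates, whose origin is the TCP and whose axes are the flange's). Camera axes: x right, y down, z forward; pixel columns grow to the right and rows downward; lengths in m; the calibration is good to about 2 mm. A picture is of the moment at which its call begins: read the wrist's pose just before it.
- manip.job_done(): hands the job in; it is judged then, once.
Trained networks look in a picture, given as the dict that the camera call returned (one of the last four; its "shot" number tells which), for a name from the list of things; names that differ only in an ending like _2 or _b are one class to them, and where a whole thing is asked for, a point or a joint stands for the part that bears it (a point fixed in the world has none). Each returns a list of dicts, best first, with "conf" (0 to 1); they miss things now and then, are a little off and sometimes report something else, mostly with a low value. They report only what shows in the picture. A call takes as long as a camera call. They do not tell look-alikes from the thing itself.
- manip.silhouettes(name, picture): "pixels" (420x560 bool, what is visible of it) and "at" ([column, row] in pixels, amid what is visible of it).
The state is a dict: "time_s": time; "joint_pos": joint angles; "dq": joint speeds; "tau": joint torques, N m; "position": TCP position; "tcp_rot": TCP orientation; "ft_force": force on the tool from outside, world axes, zero at the start; "torque": the same for the moment, N m; "opening": finger opening in m; "grasp_force": force on a finger pad.
Only numpy, scipy, OpenCV 4.12 (cv2) and the standard library are available. Lean on these libraries where they do the work, as an engineer would, in place of code of your own. Each camera call takes 0.05 s, during which the arm holds its last target. There are 200 camera calls.

### The job

Start a large coffee on the capsule machine by pushing with the fingertips: push the pulled-out drip tray, with the cup standing on it, fully home under the spout, and push the raised capsule lever down until it is shut. Only then press the larger of the two round buttons on top all the way down, and let it come up again. Do not grip, lift or tip the tray or the cup, do not press the smaller button, and leave everything else on the counter where it stands.

Things in the scene. Friction and masses are not known exactly. Their poses are not given: they have to be found in the camera images.
- machine: Fixed black capsule coffee machine, 320 mm long, 130 wide, 220 high. Origin on the counter under the lever's hinge; x points level from the front (tray end) to the back (water tank), y to its left, z up. Column and tank: x 0 to 180 mm. Head: overhangs the tray from x = -105, underside 135, flat top 200 mm up. Tray-guiding cheeks: x -140 to 0, y +-53 to 65, 38 mm high.
- drip_tray: Loose drip tray, about 300 g, 140 mm long: black tub 100 mm wide with a steel grille 36 mm above the counter and an upright front bezel plate 130 mm wide, 10 thick, 40 high. Slides on the counter between the cheeks with 3.5 mm side play and light friction. Starts 30 to 80 mm pulled out. Origin: middle of its underside, at machine x = -80 mm when fully home; x, y axes nearly as the machine's.
- tray_front (a point): Middle of the bezel's outer (front) face, 20 mm above the counter, 70 mm in front of the tray's origin: the place to push, along the machine's +x.
- tray_home (a point): Point fixed to the machine where tray_front arrives when the tray is fully home (bezel against the front ends of the cheeks); machine x = -150 mm, 20 mm above the counter.
- cup: White espresso cup, loose, standing on the tray's grille: 62 mm wide at the rim, 58 mm high, about 150 g, with a small side handle reaching 50 mm from its axis. Origin: centre of its underside.
- spout (a point): Lower end of the coffee spout, 114 mm above the counter, on the machine's centre plane at x = -75 mm; the cup comes to stand right under it when the tray is home.
- lever (a joint): Angle (rad) of the capsule lever, a steel paddle 104 mm long, 46 wide (54 at the tip), 10 thick (14 at the tip), hinged across the machine's top. 0 = shut, lying level and forward over the head; grows as the free end swings up and back, to 1.5 at most. Starts raised at 0.9 to 1.3; stays where it is left; moving it takes 2 to 4 N at the tip.
- lever_hinge (a point): Middle of the lever's hinge axis, 210 mm above the counter; the axis is level, along the machine's y. The paddle is centred on it.
- lever_tip (a point): Free end of the lever, 104 mm from the hinge axis, mid-width and mid-thickness. With the lever shut it lies straight in front of the hinge (machine -x), at the height of the hinge.
- large_button (a joint): Travel of the larger button, m: 0 = up, 0.005 = fully down. Springs back; about 5 N when fully down.
- large_button_top (a point): Centre of the top of the larger button, a round steel cap 26 mm across, 8 mm proud of the flat top of the machine behind the lever; pressed straight down.
- small_button (a joint): Travel of the smaller button, m: 0 = up, 0.005 = fully down. Not to be pressed.
- small_button_top (a point): Centre of the top of the smaller button, a round steel cap 16 mm across, also 8 mm proud, 42 mm from the larger one across the machine.
- spare_cup: Bystander: a second white espresso cup like the first, on the counter on the right-hand side (machine -y) of the tray. Origin: centre of its underside.
- capsule_a: Bystander: aluminium coffee capsule, 37 mm wide, 28 mm high, 12 g, standing on its rim on the left-hand side (machine +y) of the machine. Origin: centre of its underside.
- capsule_b: Bystander: a second such capsule, farther back on the same side.
- teaspoon: Bystander: steel teaspoon, 130 mm long, lying on the left-hand side of the tray. Origin near the middle of its underside.
- milk_jug: Bystander: steel milk jug, 84 mm wide, 90 mm high, with a side handle, on the right-hand side of the machine. Origin: centre of its underside.
- sugar_jar: Bystander: glass jar with a steel cap, 84 mm wide, 120 mm high, on the robot's right. Origin: centre of its underside.
- mug: Bystander: large blue mug, 82 mm wide, 95 mm high, on the robot's left. Origin: centre of its underside.
There are look-alikes about, which are no part of the job. Several things have the shape of the drip_tray; the one meant has the colours described above.

How it is judged (in metres and radians):
On the way, in this order (a step that is already met when the one before it is completed fails the run):
1. the drip tray is fully home and the lever is shut (in either order) (x of drip_tray in the frame of machine above -0.084 m and value of joint lever below 0.05 rad), for 0.2 s.
2. the larger button is pressed down (all of step 1 and value of joint large_button above 0.004 m), for 0.1 s.
At the end, for the whole second after the job is handed in: Drip tray within 4 mm of fully home, lever within 0.05 rad of shut, the larger button was pressed at least 4 of its 5 mm after that and both buttons are up again; the cup stands upright on the tray, its centre within 18 mm of the spout's, all at rest (all of step 1 and value of joint each of large_button, small_button below 0.001 m and horizontal distance between cup and spout below 0.018 m and angle between cup's own z axis and vertical below 0.1 rad and height (world z) of cup between 0.031 and 0.041 m and linear speed of each of cup, drip_tray below 0.02 m/s and height (world z) of drip_tray below 0.006 m); the robot touches nothing.
It fails at once if the larger button is pressed before the tray is home and the lever is shut (value of joint large_button above 0.003 m and not (x of drip_tray in the frame of machine above -0.084 m and value of joint lever below 0.05 rad)).
It fails at once if the smaller button is pressed (value of joint small_button above 0.003 m).
It fails at once if the drip tray is lifted or tipped (height (world z) of drip_tray above 0.012 m or angle between drip_tray's own z axis and vertical above 0.12 rad).
It fails at once if the cup is lifted, tipped or knocked off the tray (height (world z) of cup above 0.046 m or height (world z) of cup below 0.025 m or angle between cup's own z axis and vertical above 0.3 rad).
It fails at once if something else on the counter is moved by more than 20 mm (distance of any of spare_cup, capsule_a, capsule_b, teaspoon, milk_jug, sugar_jar, mug from where it was at the start of the episode above 0.02 m).
It also fails if it takes over 61 s, if anything falls off the work surface, if the arm or the gripper's body presses on something with over 40 N, if the wrist force passes 120 N, or if a joint passes its speed limit or range.

## Working session

There is one attempt and no reset: what is moved stays moved. The work goes in short steps, Python scripts to look and compute and a shell command to move; the robot and the scene stay as the last step left them, time stands still between calls to the robot, and variables do not carry over. Pictures are saved under pics/ and viewed, at most 10 in all, crops included, and the job is handed in when it is done.

```bash
mkdir -p pics; cat > h.py <<'E'
import numpy as np, cv2
from rig import manip
def f(p): return p["color"].shape[0]/2/np.tan(np.radians(p["vertical_fov"])/2)
def world(p,m):
    v,u=np.nonzero(m&(p["range_z"]>0)); z=p["range_z"][v,u]
    c=np.stack([(u-p["cx"])/f(p)*z,(v-p["cy"])/f(p)*z,z],1)
    return (c-p["t"])@p["R"]
E
python3 - <<'E'
from h import *
o=manip.get_obs(); print(o["time_s"],o["position"],o["tcp_rot"])
for n in ("scene","side"):
    p=manip.camera(n); cv2.imwrite(f"pics/{n}0.png",p["color"])
    for k in ("machine","drip_tray","cup","lever","large_button","small_button"):
        for s in manip.silhouettes(k,p)[:4]:
            w=world(p,s["pixels"])
            if len(w): print(n,k,round(s["conf"],2),s["at"],s["pixels"].sum(),np.median(w,0).round(3),np.percentile(w,2,0).round(3),np.percentile(w,98,0).round(3))
E
```

```text
0.0 [ 0.2413846  -0.60285559  0.24436065] [-1.79888058e+02 -6.20029352e-04  2.18173558e+01]
scene machine 0.69 [316.6, 255.7] 6123 [0.619 0.205 0.199] [0.529 0.042 0.008] [0.663 0.318 0.293]
scene drip_tray 0.97 [358.6, 212.7] 1190 [0.334 0.168 0.036] [0.254 0.114 0.007] [0.393 0.222 0.042]
scene drip_tray 0.93 [289.4, 162.2] 942 [ 0.34  -0.178  0.036] [ 0.266 -0.243  0.005] [ 0.406 -0.124  0.041]
scene drip_tray 0.7 [205.4, 136.4] 681 [ 0.5   -0.456  0.088] [ 0.458 -0.507  0.005] [ 0.527 -0.437  0.124]
scene drip_tray 0.62 [265.4, 225.0] 466 [ 0.592 -0.043  0.036] [ 0.498 -0.074  0.004] [0.612 0.064 0.043]
scene cup 0.71 [240.0, 245.0] 332 [ 0.701 -0.039  0.037] [ 0.676 -0.061  0.001] [0.732 0.006 0.061]
scene lever 0.67 [309.3, 217.7] 478 [0.582 0.134 0.263] [0.558 0.114 0.211] [0.604 0.155 0.312]
scene lever 0.49 [241.4, 246.2] 323 [ 0.7   -0.038  0.037] [ 0.677 -0.058  0.003] [0.732 0.008 0.061]
scene lever 0.36 [291.1, 303.6] 790 [0.724 0.211 0.039] [0.689 0.177 0.   ] [0.781 0.254 0.091]
scene lever 0.26 [327.9, 239.9] 44 [0.571 0.204 0.208] [0.561 0.195 0.205] [0.581 0.214 0.2
[... 410 characters left out ...]
de drip_tray 0.61 [320.9, 200.8] 951 [ 0.656 -0.209  0.035] [ 0.602 -0.289 -0.   ] [ 0.726 -0.138  0.042]
side drip_tray 0.6 [345.7, 263.7] 701 [ 0.349 -0.173  0.037] [ 0.285 -0.244  0.002] [ 0.403 -0.116  0.042]
side cup 0.8 [276.5, 222.2] 294 [0.558 0.01  0.074] [ 0.516 -0.02   0.036] [0.587 0.038 0.095]
side lever 0.69 [234.8, 185.0] 186 [0.563 0.135 0.269] [0.548 0.113 0.213] [0.6   0.155 0.311]
side lever 0.66 [213.5, 203.5] 37 [0.566 0.206 0.208] [0.556 0.195 0.203] [0.58  0.216 0.212]
side large_button 0.4 [214.8, 202.9] 36 [0.566 0.206 0.208] [0.555 0.196 0.203] [0.58  0.216 0.212]
side large_button 0.22 [254.4, 260.7] 91 [0.458 0.109 0.018] [ 0.449  0.091 -0.001] [0.481 0.124 0.029]
```

View pics/scene0.png

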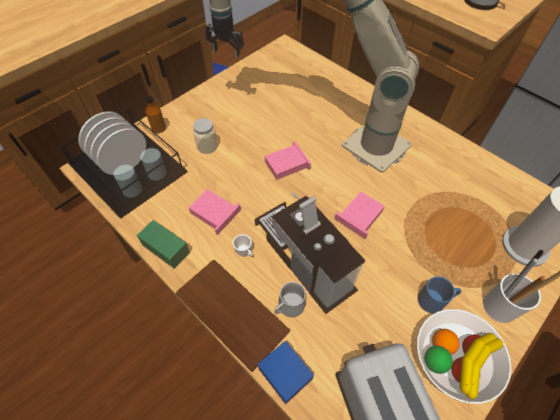

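View pics/side0.png

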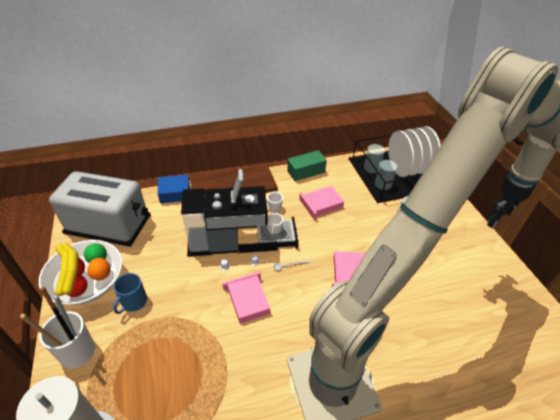

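The scene picture shows the real tray (black with steel grille) at the machine's front, about (275,222). The pink trays are look-alikes. The buttons are at about (318,246) and (329,239), and the lever is raised at (310,215). The machine's +x is roughly world +y. Next I'll fit the geometry.

```bash
python3 - <<'E'
from h import *
big=None
for n in ("scene","side"):
    p=manip.camera(n)
    allm=np.ones(p["range_z"].shape,bool); 
    H,W=allm.shape
    m=p["range_z"]>0
    w=world(p,m); full=np.full((H,W,3),np.nan); full[m]=w
    reg=(full[...,0]>.45)&(full[...,0]<.72)&(full[...,1]>-.1)&(full[...,1]<.4)
    top=reg&(abs(full[...,2]-.2)<.0035)
    r=cv2.minAreaRect(full[top][:,:2].astype(np.float32)*1000); print(n,"top",r, top.sum())
    bt=reg&(full[...,2]>.2045)&(full[...,2]<.213)
    k,lab,st,ce=cv2.connectedComponentsWithStats(bt.astype(np.uint8))
    for i in range(1,k):
        if st[i,4]>8:
            q=full[lab==i]; print("  hi",ce[i].round(),st[i,4],q.mean(0).round(4),np.ptp(q,axis=0).round(3), cv2.minEnclosingCircle(q[:,:2].astype(np.float32)*1000))
    lv=reg&(full[...,2]>.225); q=full[lv]; q=q[q[:,1]<.2]
    print(" lever",len(q),np.percentile(q,1,0).round(3),np.percentile(q,99,0).round(3),"top pts",q[q[:,2]>np.percentile(q[:,2],92)].mean(0).round(4),"low",q[q[:,2]<.235].mean(0).round(4))
    g=reg&(full[...,1]<.03)&(full[...,2]>.03)&(full[...,2]<.046)&(full[...,0]<.66); print(" tray",cv2.minAreaRect(full[g][:,:2].astype(np.float32)*1000))
    c=reg&(full[...,2]>.085)&(full[...,2]<.1)&(full[...,1]<.08);q=full[c]; print(" cuprim",len(q), q.mean(0) if len(q) else 0, cv2.minEnclosingCircle(q[:,:2].astype(np.float32)*1000) if len(q) else 0)
    v,u=np.nonzero(reg&(full[...,2]>.02)); a,b,c_,d=max(v.min()-10,0),v.max()+10,max(u.min()-10,0),u.max()+10
    im=cv2.resize(p["color"][a:b,c_:d],(390,560),interpolation=cv2.INTER_CUBIC); big=im if big is None else np.hstack([big,im]); print(a,b,c_,d)
cv2.imwrite("pics/crop.png",big)
E
```

```text
scene top ((587.2543334960938, 176.43350219726562), (275.47320556640625, 129.94583129882812), 79.83999633789062) 1807
  hi [298. 218.] 14 [0.5806 0.0965 0.2062] [0.017 0.017 0.004] ((579.8458862304688, 95.63385009765625), 9.57856273651123)
  hi [319. 225.] 11 [0.5567 0.1579 0.2088] [0.031 0.005 0.007] ((557.4527587890625, 157.66607666015625), 15.570438385009766)
  hi [310. 231.] 9 [0.5907 0.1514 0.2103] [0.023 0.004 0.005] ((589.5194091796875, 151.3933868408203), 11.384900093078613)
  hi [301. 236.] 12 [0.6209 0.1435 0.2086] [0.015 0.013 0.008] ((617.3814086914062, 141.8154296875), 8.733790397644043)
  hi [328. 238.] 56 [0.5709 0.2043 0.2078] [0.024 0.023 0.007] ((570.758056640625, 204.68490600585938), 12.491010665893555)
  hi [341. 263.] 717 [0.607  0.2787 0.211 ] [0.12  0.088 0.008] ((604.6798706054688, 276.7883605957031), 64.61182403564453)
  hi [317. 246.] 19 [0.6117 0.1973 0.208 ] [0.012 0.013 0.006] ((612.4981689453125, 197.41043090820312), 7.129284858703613)
 lever 407 [0.555 0.111 0.226] [0.603 0.148 0.312] top pts [0.5753 0.1195 0.3107] low [0.5852 0.144  0.2302]
 tray ((554
[... 594 characters left out ...]
249. 199.] 9 [0.5608 0.0965 0.2061] [0.03  0.005 0.003] ((562.17578125, 96.05606079101562), 15.062034606933594)
  hi [217. 204.] 39 [0.5658 0.2046 0.2078] [0.032 0.026 0.008] ((566.0130004882812, 205.45065307617188), 15.968158721923828)
  hi [233. 207.] 10 [0.5371 0.1565 0.2089] [0.004 0.013 0.008] ((536.9879150390625, 156.2108154296875), 6.613339424133301)
 lever 164 [0.547 0.111 0.227] [0.598 0.149 0.312] top pts [0.5701 0.1207 0.3113] low [0.5713 0.1455 0.2303]
 tray ((547.9832763671875, -19.903175354003906), (92.08464813232422, 132.47337341308594), 79.36602783203125)
 cuprim 87 [0.55227046 0.01030742 0.09104553] ((548.4865112304688, 12.967464447021484), 39.87420654296875)
159 275 171 307
```

View pics/crop.png

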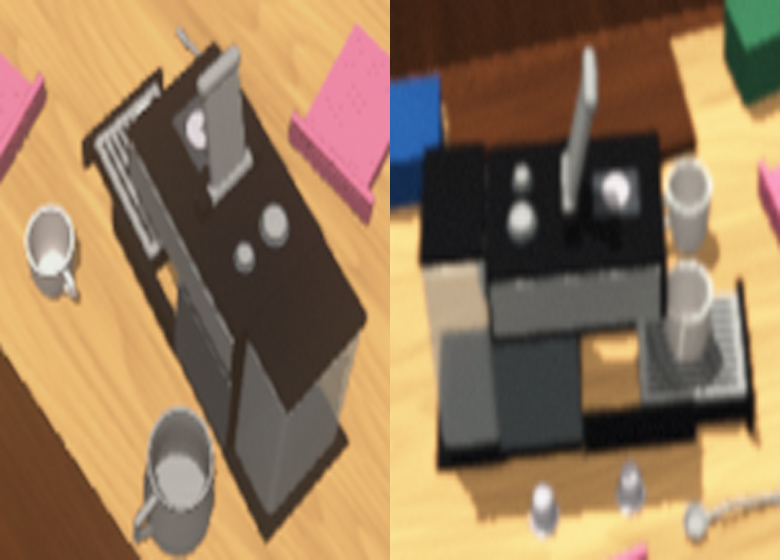

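The crop shows the larger button nearer the robot at world (0.569, 0.204, 0.208) and the smaller one at (0.610, 0.197). The machine yaw is about 79.7° and the hinge is near (0.580, 0.147). The tray front is near (0.542, -0.066), about 66 mm pulled out. I'll write a planner that prints tool-frame shifts.

```bash
cat >> h.py <<'E'
from scipy.spatial.transform import Rotation as Ro
YAW=79.7; O=np.array([.580,.147,0]); M=Ro.from_euler("z",YAW,degrees=True).as_matrix()
def plan(*targets,tilt=None):
    """shift (tool axes, m) and turn to reach TCP targets given in machine coordinates"""
    o=manip.get_obs(); R=Ro.from_euler("xyz",o["tcp_rot"],degrees=True)
    if tilt is not None:
        G=Ro.from_euler("xyz",[180,0,YAW-90],degrees=True)*Ro.from_rotvec([tilt,0,0],degrees=True)
        print("turn",(R.inv()*G).as_rotvec(degrees=True).round(1))
    for t in targets: print("shift",R.inv().apply(O+M@np.array(t)-o["position"]).round(4))
def where():
    o=manip.get_obs(); print(o["time_s"],"machine xyz",(M.T@(o["position"]-O)).round(4),o["tcp_rot"].round(1),"F",o["ft_force"].round(1),o["opening"])
E
python3 -c "
from h import *
where(); plan([-.29,0,.2],[-.29,0,.031],tilt=25)"
```

```text
0.8 machine xyz [-0.7988  0.1988  0.2453] [180.   -0.   21.8] F [-0.2  0.1  0. ] 0.08539715372172864
turn [24.3  7.  31.6]
shift [ 0.4389 -0.3253  0.0453]
shift [ 0.4389 -0.3253  0.2143]
```

```bash
python3 -m creep '[[[0.033,-0.024,0.0034,2,0.6,2.6,0],[0.066,-0.049,0.0068,4,1.2,5.2,0],[0.098,-0.073,0.01,6,1.7,7.8,0],[0.131,-0.097,0.0135,8,2.3,10.4,0],[0.164,-0.121,0.017,10,2.9,13,0],[0.197,-0.146,0.02,12,3.5,15.6,0],[0.230,-0.170,0.024,14,4,18.2,0],[0.263,-0.194,0.027,16,4.6,20.8,0],[0.296,-0.218,0.03,18,5.2,23.4,0],[0.329,-0.243,0.034,20,5.8,26,0]]]'; python3 -c "
from h import *
where(); plan([-.29,0,.2],[-.29,0,.06],tilt=25)"
```

```text
time_s: 1.63
position: [0.458, -0.2542, 0.2116]
tcp_rot: [-159.3, -1.1, -4.8]
ft_force: [0.4, -1.1, 0.2]
opening: 0.0002
grasp_force: 0.0
1.6333 machine xyz [-0.4166  0.0483  0.2116] [-159.3   -1.1   -4.8] F [ 0.4 -1.1  0.2] 0.00018120661109359256
turn [4.3 1.1 5.5]
shift [ 0.0599 -0.1091  0.0547]
shift [ 0.0573 -0.0597  0.1857]
```

```bash
python3 -m creep '[[[0.015,-0.027,0.014,1.1,0.3,1.4,0],[0.03,-0.054,0.028,2.2,0.6,2.8,0],[0.045,-0.08,0.042,3.2,0.9,4.2,0],[0.060,-0.109,0.055,4.3,1.1,5.5,0],[0.059,-0.096,0.088,4.3,1.1,5.5,0],[0.0585,-0.084,0.121,4.3,1.1,5.5,0],[0.058,-0.072,0.153,4.3,1.1,5.5,0],[0.0573,-0.0597,0.186,4.3,1.1,5.5,0],[0.0573,-0.0597,0.186,4.3,1.1,5.5,0],[0.0573,-0.0597,0.186,4.3,1.1,5.5,0]]]'; python3 - <<'E'
from h import *
where(); plan([-.29,0,.031],[-.24,0,.031],[-.169,0,.031],tilt=25)
p=manip.camera("wrist"); cv2.imwrite("pics/w1.png",p["color"])
o=manip.get_obs(); T=Ro.from_euler("xyz",o["tcp_rot"],degrees=True).as_matrix()
z=p["range_z"]; v,u=np.nonzero(z>0); zz=z[v,u]
c=np.stack([(u-p["cx"])/f(p)*zz,(v-p["cy"])/f(p)*zz,zz,np.ones_like(zz)],1)@np.array(p["mount"]).T
m=(c[:,:3]@T.T+o["position"]-O)@M
k=(abs(m[:,1])<.08)&(m[:,0]>-.25)&(m[:,0]<-.12)&(m[:,2]>.012)&(m[:,2]<.045)
print("tray px",k.sum(), np.percentile(m[k],[1,5,50,95,99],axis=0).round(4) if k.sum() else "")
E
```

```text
time_s: 2.47
position: [0.5255, -0.139, 0.0583]
tcp_rot: [-154.9, 0.3, -10.2]
ft_force: [-0.1, 0.3, 0.5]
opening: 0.0
grasp_force: 0.0
2.4667 machine xyz [-0.2911  0.0025  0.0583] [-154.9    0.3  -10.2] F [-0.1  0.3  0.5] 4.888023306089972e-05
turn [-0.1  0.3 -0. ]
shift [0.0027 0.0105 0.0252]
shift [ 0.0028 -0.0347  0.0464]
shift [ 0.0029 -0.0991  0.0765]
tray px 18230 [[-0.2184 -0.0661  0.0131]
 [-0.218  -0.0618  0.0173]
 [-0.1901 -0.0164  0.0376]
 [-0.1313  0.0442  0.0416]
 [-0.1224  0.0584  0.0425]]
```

View pics/w1.png

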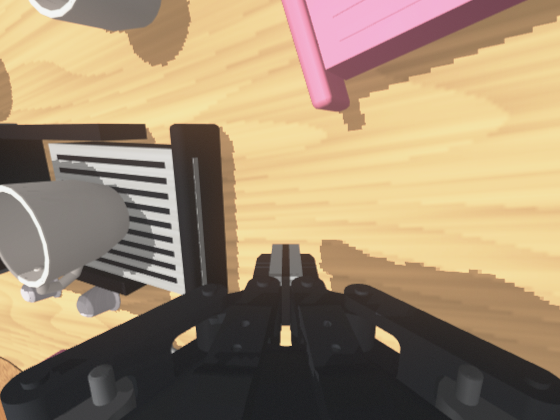

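The wrist picture shows the cup upright on the grille, at about (70,225). The bezel at (200,200) measures x_m = -0.218, so the tray is 68 mm out. The closed fingertips at (285,260) are lined up with it. Next I lower and push.

```bash
python3 -m creep '[[[0.0015,0.005,0.0125,0,0,0,0],[0.003,0.0105,0.025,0,0,0,0],[0.003,-0.002,0.031,0,0,0,0],[0.003,-0.014,0.0365,0,0,0,0],[0.003,-0.025,0.0420,0,0,0,0],[0.003,-0.0300,0.044,0,0,0,0],[0.003,-0.0347,0.0464,0,0,0,0],[0.003,-0.0395,0.0485,0,0,0,0],[0.003,-0.044,0.0505,0,0,0,0],[0.003,-0.0485,0.0525,0,0,0,0]]]'; python3 -c "
from h import *
where(); plan([-.175,0,.031],[-.15,0,.031])"
```

```text
time_s: 3.35
position: [0.5416, -0.0764, 0.0323]
tcp_rot: [-155.2, -0.0, -10.3]
ft_force: [-1.7, -5.9, 4.9]
opening: -0.0001
grasp_force: 2.9
3.35 machine xyz [-0.2267 -0.0022  0.0323] [-155.2   -0.   -10.3] F [-1.7 -5.9  4.9] -8.70983007221059e-05
shift [-0.0022 -0.0464  0.0229]
shift [-0.0021 -0.0691  0.0334]
```

```bash
python3 -m creep '[[[-0.0002,-0.0040,0.0019,0,0,0,0],[-0.0004,-0.0085,0.0039,0,0,0,0],[-0.0006,-0.0130,0.006,0,0,0,0],[-0.0008,-0.0175,0.008,0,0,0,0],[-0.001,-0.0220,0.010,0,0,0,0],[-0.0012,-0.0265,0.0123,0,0,0,0],[-0.0014,-0.0310,0.0144,0,0,0,0],[-0.0016,-0.0355,0.0165,0,0,0,0],[-0.0018,-0.040,0.0186,0,0,0,0],[-0.002,-0.0440,0.0205,0,0,0,0]]]'; python3 - <<'E'
from h import *
where(); plan([-.16,0,.031],[-.15,0,.031])
p=manip.camera("side"); cv2.imwrite("pics/s2.png",cv2.resize(p["color"][130:290,150:350],(750,600)))
E
```

```text
time_s: 4.18
position: [0.5478, -0.0262, 0.0323]
tcp_rot: [-155.0, 0.0, -10.2]
ft_force: [-1.0, -5.2, 3.3]
opening: -0.0003
grasp_force: 2.4
4.1833 machine xyz [-0.1762  0.0007  0.0323] [-155.     0.   -10.2] F [-1.  -5.2  3.3] -0.00032069350460415413
shift [ 0.0007 -0.0142  0.008 ]
shift [ 0.0007 -0.0232  0.0122]
```

View pics/s2.png

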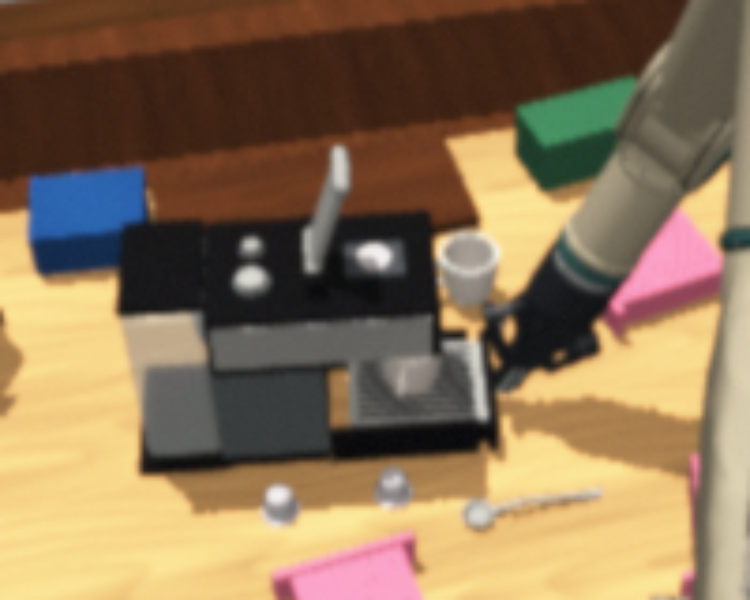

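The picture shows the tray nearly home, with the bezel at (485,400) close to the cheek end and the cup upright under the head at (410,370). I'll push the rest slowly until the force rises.

```bash
python3 -m creep '[[[0,-0.003,0.0014,0,0,0,0],[0,-0.006,0.0028,0,0,0,0],[0,-0.0085,0.004,0,0,0,0],[0,-0.011,0.0051,0,0,0,0],[0,-0.0135,0.0063,0,0,0,0],[0,-0.015,0.007,0,0,0,0]]]'; python3 -c "
from h import *
where()"; python3 -m creep '[[[0,-0.0015,0.0007,0,0,0,0],[0,-0.003,0.0014,0,0,0,0],[0,-0.0045,0.0021,0,0,0,0],[0,-0.0055,0.0026,0,0,0,0]]]'; python3 -c "
from h import *
where()"
```

```text
time_s: 4.73
position: [0.55, -0.0167, 0.0318]
tcp_rot: [-155.5, -0.0, -10.4]
ft_force: [-10.6, -20.9, 18.3]
opening: -0.0
grasp_force: 11.6
4.7333 machine xyz [-0.1664  0.0003  0.0318] [-155.5   -0.   -10.4] F [-10.6 -20.9  18.3] -3.0531896426779326e-05
time_s: 5.07
position: [0.5503, -0.0164, 0.0315]
tcp_rot: [-155.9, -0.1, -10.7]
ft_force: [-16.1, -33.7, 28.1]
opening: -0.0002
grasp_force: 17.8
5.0667 machine xyz [-0.1661 -0.      0.0315] [-1.559e+02 -1.000e-01 -1.070e+01] F [-16.1 -33.7  28.1] -0.00015428784146559221
```

```bash
python3 -m creep '[[[0,0.013,-0.006,0,0,0,0],[0,0.026,-0.012,0,0,0,0],[0,0.039,-0.018,0,0,0,0],[0,0.052,-0.024,0,0,0,0],[0,0.065,-0.030,0,0,0,0],[0,0.060,-0.042,0,0,0,0],[0,0.055,-0.054,0,0,0,0],[0,0.055,-0.054,0,0,0,0]]]'; cat >> h.py <<'E'
def wristpts():
    p=manip.camera("wrist"); o=manip.get_obs(); T=Ro.from_euler("xyz",o["tcp_rot"],degrees=True).as_matrix()
    z=p["range_z"]; v,u=np.nonzero(z>0); zz=z[v,u]
    c=np.stack([(u-p["cx"])/f(p)*zz,(v-p["cy"])/f(p)*zz,zz,np.ones_like(zz)],1)@np.array(p["mount"]).T
    return p,(c[:,:3]@T.T+o["position"]-O)@M
E
python3 - <<'E'
from h import *
where(); plan([-.24,0,.4],[-.24,0,.33],tilt=0)
p,m=wristpts()
cv2.imwrite("pics/w2.png",p["color"])
k=(abs(m[:,1])<.05)&(m[:,0]>-.2)&(m[:,0]<-.12)&(m[:,2]>.012)&(m[:,2]<.045)
print("bezel",k.sum(), np.percentile(m[k],[1,5,50],axis=0).round(4))
E
```

```text
time_s: 5.73
position: [0.5405, -0.0753, 0.0608]
tcp_rot: [-155.0, -0.1, -10.1]
ft_force: [1.0, 0.2, -0.5]
opening: -0.0002
grasp_force: 0.0
5.7333 machine xyz [-0.2258 -0.0009  0.0608] [-1.55e+02 -1.00e-01 -1.01e+01] F [ 1.   0.2 -0.5] -0.0001523593388895876
turn [-25.   -0.1   0.2]
shift [-0.     -0.1306 -0.3133]
shift [-2.000e-04 -1.010e-01 -2.499e-01]
bezel 8137 [[-0.1548 -0.0488  0.0126]
 [-0.1544 -0.0457  0.0153]
 [-0.1504 -0.0077  0.035 ]]
```

View pics/w2.png

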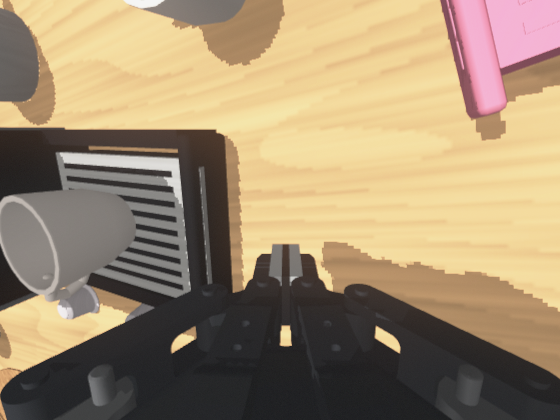

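The tray is flush with the cheek ends (bezel at about (210,180)) and stopped hard at 33 N, so it is home with the cup upright. The reading of -0.1545 means my origin is about 4 mm off in x, which I'll correct. Now I rise for the lever.

```bash
sed -i 's/O=np.array(\[.580,.147,0\])/O=np.array([.5792,.1426,0])/' h.py; python3 -m creep '[[[0,-0.013,-0.031,-2.5,0,0,0],[0,-0.026,-0.063,-5,0,0,0],[0,-0.039,-0.094,-7.5,0,0,0],[0,-0.052,-0.125,-10,0,0,0],[0,-0.065,-0.157,-12.5,0,0,0],[0,-0.078,-0.188,-15,0,0,0],[0,-0.091,-0.219,-17.5,0,0,0],[0,-0.104,-0.251,-20,0,0,0],[0,-0.117,-0.282,-22.5,0,0,0],[0,-0.1306,-0.313,-25,0,0,0]]]'; python3 - <<'E'
from h import *
where(); plan([.04,0,.4],[.04,0,.3],tilt=0)
p,m=wristpts()
k=(abs(m[:,1])<.05)&(m[:,0]>-.12)&(m[:,0]<.03)&(m[:,2]>.225)&(m[:,2]<.33); q=m[k]
print(len(q))
for a in np.arange(.23,.32,.01):
    s=q[abs(q[:,2]-a)<.005]
    if len(s): print(round(a,3),len(s),np.percentile(s,[3,50,97],axis=0).round(4)[:,:2].tolist())
E
```

```text
time_s: 6.62
position: [0.5361, -0.0881, 0.399]
tcp_rot: [179.9, 0.0, -10.0]
ft_force: [0.2, 0.8, 0.1]
opening: 0.0001
grasp_force: 0.0
6.6167 machine xyz [-0.2347  0.0011  0.399 ] [179.9   0.  -10. ] F [0.2 0.8 0.1] 6.036079078914772e-05
turn [0.1 0.  0.3]
shift [ 0.0023 -0.2747 -0.0016]
shift [ 0.0024 -0.2749  0.0984]
4044
0.23 501 [[-0.0049, -0.0471], [0.001, -0.0217], [0.0112, 0.0347]]
0.24 215 [[-0.0082, -0.0274], [-0.0065, -0.0068], [-0.004, 0.0152]]
0.25 234 [[-0.0114, -0.0276], [-0.0096, -0.007], [-0.0063, 0.0149]]
0.26 261 [[-0.0144, -0.0274], [-0.0125, -0.0068], [-0.0097, 0.0155]]
0.27 295 [[-0.0175, -0.0274], [-0.0156, -0.0078], [-0.0122, 0.0156]]
0.28 327 [[-0.0203, -0.0273], [-0.0186, -0.0074], [-0.0145, 0.0154]]
0.29 358 [[-0.0233, -0.0271], [-0.0217, -0.0069], [-0.0189, 0.0154]]
0.3 276 [[-0.0271, -0.0266], [-0.0243, -0.0062], [-0.0226, 0.0154]]
0.31 865 [[-0.0304, -0.0301], [-0.0289, -0.0055], [-0.0245, 0.02]]
```

Lever angle is about 1.27 rad, centred at y = -0.006. The hinge looks some 8 mm behind my corrected origin, so I'll check the tray seating against the head front, which should be 45 mm behind the bezel front.

```bash
python3 - <<'E'
from h import *
p,m=wristpts()
cv2.imwrite("pics/w3.png",p["color"])
for y0,y1 in ((-.06,-.03),(-.03,0),(0,.03),(.03,.055)):
    s=m[(m[:,1]>y0)&(m[:,1]<y1)]
    a=s[(abs(s[:,2]-.2)<.004)&(s[:,0]<0)]; b=s[(s[:,2]>.035)&(s[:,2]<.046)&(s[:,0]<-.11)]; 
    print(y0,"head front",np.percentile(a[:,0],[0.5,2,5]).round(4) if len(a) else "", "bezel",np.percentile(b[:,0],[.5,2,5]).round(4) if len(b) else "",len(a),len(b))
a=m[(abs(m[:,2]-.2)<.004)&(m[:,0]<0)&(m[:,0]>-.09)]; print("head y",np.percentile(a[:,1],[.5,2,98,99.5]))
b=m[(m[:,2]>.025)&(m[:,2]<.046)&(m[:,0]<-.11)&(m[:,0]>-.17)]; print("bezel y",np.percentile(b[:,1],[.5,2,98,99.5]))
E
```

```text
-0.06 head front [-0.1016 -0.0996 -0.0964] bezel [-0.6314 -0.6247 -0.6144] 2553 270
-0.03 head front [-0.1013 -0.0994 -0.0961] bezel [-0.592  -0.5909 -0.5903] 2381 206
0 head front [-0.1017 -0.0996 -0.0965] bezel [-0.613  -0.6113 -0.6059] 2222 163
0.03 head front [-0.1019 -0.0999 -0.0968] bezel [-0.1486 -0.1485 -0.1484] 1729 93
head y [-0.06192432 -0.05982453  0.05908966  0.06181939]
bezel y [-0.17703637 -0.1758457   0.06244238  0.06464709]
```

View pics/w3.png

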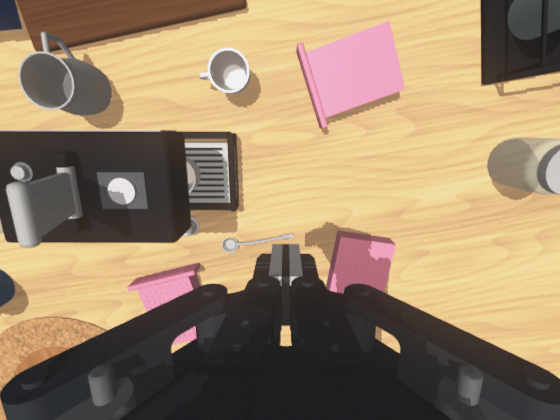

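The wrist picture shows the tray under the head with the bezel at (235,170). The bezel-to-head-front distance is 47 ± 2 mm against an expected 45, which fits home given the hard stop. The lever is raised at (40,205). Next I go over and behind it.

```bash
python3 -m creep '[[[0.003,-0.033,-0.0016,0,0,0,0],[0.003,-0.066,-0.0016,0,0,0,0],[0.003,-0.099,-0.0016,0,0,0,0],[0.003,-0.132,-0.0016,0,0,0,0],[0.003,-0.165,-0.0016,0,0,0,0],[0.003,-0.198,-0.0016,0,0,0,0],[0.003,-0.231,-0.0016,0,0,0,0],[0.003,-0.264,-0.0016,0,0,0,0],[0.003,-0.285,-0.0016,0,0,0,0],[0.003,-0.285,-0.0016,0,0,0,0]]]';  python3 -c "
from h import *
where(); plan([.05,0,.3],[.005,0,.3])"
```

```text
time_s: 7.55
position: [0.5884, 0.1986, 0.3965]
tcp_rot: [-179.8, 0.3, -9.6]
ft_force: [0.1, -0.1, -1.0]
opening: 0.0002
grasp_force: 0.0
7.55 machine xyz [0.0567 0.001  0.3965] [-179.8    0.3   -9.6] F [ 0.1 -0.1 -1. ] 0.00022482630243132547
shift [0.0014 0.0071 0.0965]
shift [0.0008 0.0521 0.0963]
```

```bash
python3 -m creep '[[[0.001,0,0.03,0,0,0,0],[0.001,0,0.06,0,0,0,0],[0.001,0.01,0.09,0,0,0,0],[0.001,0.027,0.09,0,0,0,0],[0.001,0.040,0.09,0,0,0,0],[0.001,0.050,0.09,0,0,0,0],[0.001,0.060,0.09,0,0,0,0],[0.001,0.067,0.091,0,0,0,0]]]';  python3 -c "
from h import *
where(); plan([-.032,0,.298],[-.049,0,.286],[-.062,0,.269],[-.071,0,.25],[-.075,0,.229],[-.075,0,.224])"
```

```text
time_s: 8.22
position: [0.5802, 0.1237, 0.3096]
tcp_rot: [-179.8, -0.2, -10.2]
ft_force: [1.2, 2.1, -0.1]
opening: -0.0001
grasp_force: 1.2
8.2167 machine xyz [-0.0184 -0.0043  0.3096] [-179.8   -0.2  -10.2] F [ 1.2  2.1 -0.1] -7.069742505498225e-05
shift [-0.0044  0.0136  0.0116]
shift [-0.0045  0.0306  0.0235]
shift [-0.0045  0.0437  0.0405]
shift [-0.0046  0.0527  0.0595]
shift [-0.0047  0.0568  0.0805]
shift [-0.0047  0.0568  0.0855]
```

```bash
python3 -m creep '[[[0,0.007,0.006,0,0,0,0],[0,0.0136,0.0116,0,0,0,0],[0,0.023,0.017,0,0,0,0],[0,0.0306,0.0235,0,0,0,0],[0,0.0375,0.032,0,0,0,0],[0,0.0437,0.0405,0,0,0,0],[0,0.0485,0.050,0,0,0,0],[0,0.0527,0.0595,0,0,0,0],[0,0.0550,0.069,0,0,0,0],[0,0.0568,0.076,0,0,0,0]]]';  python3 -c "
from h import *
where(); plan([-.075,0,.229],[-.075,0,.224],[-.075,0,.22])"
```

```text
time_s: 9.05
position: [0.5683, 0.068, 0.2297]
tcp_rot: [179.9, 0.2, -10.2]
ft_force: [1.6, 1.9, 2.6]
opening: 0.0001
grasp_force: 1.3
9.05 machine xyz [-0.0753 -0.0026  0.2297] [179.9   0.2 -10.2] F [1.6 1.9 2.6] 7.526466005361752e-05
shift [-0.0026 -0.0003  0.0007]
shift [-0.0026 -0.0003  0.0057]
shift [-0.0026 -0.0003  0.0097]
```

```bash
python3 -m creep '[[[0,0,0.003,0,0,0,0],[0,0,0.006,0,0,0,0],[0,0,0.009,0,0,0,0],[0,0,0.011,0,0,0,0],[0,0,0.011,0,0,0,0]]]';  python3 -c "
from h import *
where(); plan([-.09,0,.34],[.06,0,.34])"
```

```text
time_s: 9.47
position: [0.5685, 0.0679, 0.2282]
tcp_rot: [-179.9, -0.1, -10.2]
ft_force: [-18.0, -0.3, 60.2]
opening: 0.0001
grasp_force: 30.2
9.4667 machine xyz [-0.0754 -0.0029  0.2282] [-1.799e+02 -1.000e-01 -1.020e+01] F [-18.   -0.3  60.2] 0.00011602482902777644
shift [-0.0028  0.0144 -0.1118]
shift [-0.0025 -0.1356 -0.1116]
```

```bash
python3 -m creep '[[[0,0,-0.02,0,0,0,0],[0,0,-0.05,0,0,0,0],[0,0,-0.08,0,0,0,0],[0,0,-0.11,0,0,0,0],[0,0,-0.14,0,0,0,0],[0,0,-0.15,0,0,0,0],[0,0,-0.15,0,0,0,0]]]';  python3 - <<'E'
from h import *
where()
print("prior large",M.T@(np.array([.5685,.2045,.208])-O),"small",M.T@(np.array([.610,.197,.208])-O))
p,m=wristpts(); cv2.imwrite("pics/w4.png",p["color"])
z=p["range_z"]; v,u=np.nonzero(z>0); full=np.full(z.shape+(3,),np.nan); full[v,u]=m
b=(full[...,2]>.2045)&(full[...,2]<.213)&(full[...,0]>.02)&(full[...,0]<.09)&(abs(full[...,1])<.06)
k,lab,st,ce=cv2.connectedComponentsWithStats(b.astype(np.uint8))
for i in range(1,k):
    if st[i,4]>20: q=full[lab==i]; print(ce[i].round(),st[i,4],q.mean(0).round(4),cv2.minEnclosingCircle(q[:,:2].astype(np.float32)*1000))
l=m[(abs(m[:,1])<.02)&(m[:,0]>-.12)&(m[:,0]<.0)&(m[:,2]>.204)&(m[:,2]<.3)]
print("lever top: z vs x",np.polyfit(l[:,0],l[:,2],1),l[:,2].min(),l[:,2].max())
x=m[(m[:,1]>-.05)&(m[:,1]<.05)&(m[:,0]>-.17)&(m[:,0]<-.12)&(m[:,2]>.034)&(m[:,2]<.046)]
if len(x): print("bezel",len(x),np.percentile(x[:,0],[1,5,50]))
h=m[(abs(m[:,1])>.03)&(abs(m[:,1])<.055)&(abs(m[:,2]-.2)<.003)&(m[:,0]<-.05)]; print("head",np.percentile(h[:,0],[.5,2]))
E
```

```text
time_s: 10.05
position: [0.5697, 0.0679, 0.3721]
tcp_rot: [180.0, -0.1, -10.2]
ft_force: [0.3, -0.6, 0.3]
opening: 0.0001
grasp_force: 0.0
10.05 machine xyz [-0.0752 -0.004   0.3721] [ 1.80e+02 -1.00e-01 -1.02e+01] F [ 0.3 -0.6  0.3] 9.07982710461122e-05
prior large [0.0589893  0.02159543 0.208     ] small [ 0.05903045 -0.02057682  0.208     ]
[149. 180.] 183 [ 0.0578 -0.0196  0.2056] ((57.68777847290039, -19.253738403320312), 7.827357769012451)
[154. 220.] 437 [0.0576 0.0222 0.2058] ((57.61146545410156, 22.90410614013672), 12.954599380493164)
lever top: z vs x [-0.00594934  0.21271745] 0.20933159662215342 0.2167547982375983
bezel 822 [-0.14974044 -0.14880997 -0.14026928]
head [-0.10150561 -0.1002649 ]
```

View pics/w4.png

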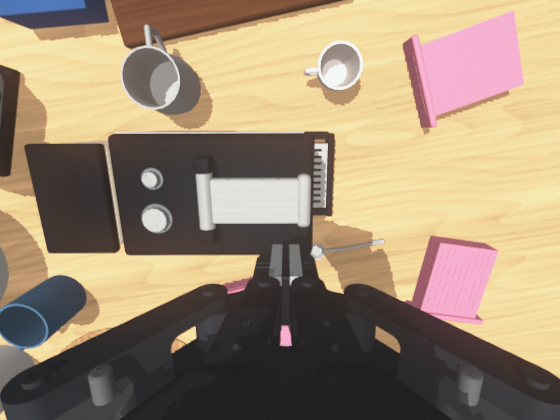

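The wrist picture shows the lever lying level, so it is shut. The small button is at (151,180) and the large one at (156,219), machine (0.0577, 0.0225). Before pressing, I'll check the bezel/cheek junction in the earlier close-up.

```bash
python3 -c "
import cv2,numpy as np
a=cv2.imread('pics/w2.png')[110:330,110:250]; a=np.clip(a.astype(float)*1.0+0,0,255); a=(255*(a/255)**.45).astype('uint8')
cv2.imwrite('pics/w2c.png',cv2.resize(a,None,fx=2.7,fy=2.7,interpolation=cv2.INTER_CUBIC))
"
```

```text
(no output)
```

View pics/w2c.png

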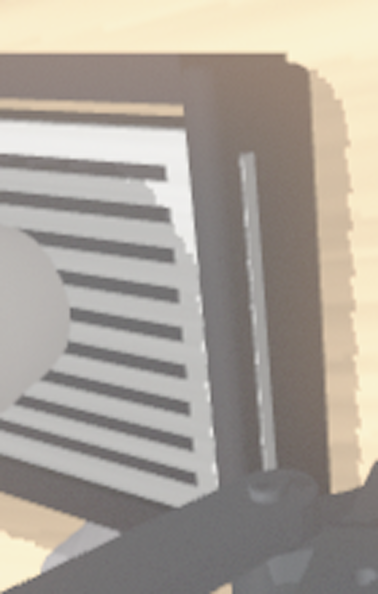

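The brightened crop shows the bezel meeting the cheek at (190,80) with no gap, so the tray is home. Now the large button.

```bash
python3 -c "
from h import *
plan([.058,.0222,.34],[.058,.0222,.25])"
```

```text
shift [-0.0249 -0.1333  0.0299]
shift [-0.0248 -0.1334  0.1199]
```

```bash
python3 -m creep '[[[-0.006,-0.033,0.007,0,0,0,0],[-0.012,-0.066,0.015,0,0,0,0],[-0.019,-0.1,0.022,0,0,0,0],[-0.025,-0.1333,0.03,0,0,0,0],[-0.025,-0.1334,0.06,0,0,0,0],[-0.025,-0.1334,0.09,0,0,0,0],[-0.025,-0.1334,0.12,0,0,0,0],[-0.025,-0.1334,0.12,0,0,0,0],[-0.025,-0.1334,0.12,0,0,0,0]]]';  python3 -c "
from h import *
where();plan([.058,.0222,.222],[.058,.0222,.217])"
```

```text
time_s: 10.85
position: [0.5658, 0.2031, 0.2472]
tcp_rot: [179.7, 0.4, -10.2]
ft_force: [0.7, 0.7, 0.7]
opening: 0.0004
grasp_force: 0.0
10.85 machine xyz [0.0571 0.024  0.2472] [179.7   0.4 -10.2] F [0.7 0.7 0.7] 0.0003623804501051662
shift [ 0.002  -0.001   0.0252]
shift [ 0.0021 -0.001   0.0302]
```

```bash
python3 -m creep '[[[0.002,-0.001,0.01,0,0,0,0],[0.002,-0.001,0.02,0,0,0,0],[0.002,-0.001,0.025,0,0,0,0],[0.002,-0.001,0.028,0,0,0,0],[0.002,-0.001,0.031,0,0,0,0],[0.002,-0.001,0.033,0,0,0,0],[0.002,-0.001,0.033,0,0,0,0]]]'; python3 -c "
from h import *
where()"
```

```text
time_s: 11.43
position: [0.57, 0.2045, 0.2176]
tcp_rot: [180.0, 0.1, -10.2]
ft_force: [-2.0, -1.3, 4.8]
opening: -0.0001
grasp_force: 2.2
11.4333 machine xyz [0.0593 0.0202 0.2176] [ 1.80e+02  1.00e-01 -1.02e+01] F [-2.  -1.3  4.8] -6.295614089958703e-05
```

```bash
python3 -m creep '[[[0,0,0.002,0,0,0,0],[0,0,0.004,0,0,0,0],[0,0,0.004,0,0,0,0],[0,0,0.004,0,0,0,0]]]'; python3 -m creep '[[[0,0,0,0,0,0,0],[0,0,-0.01,0,0,0,0],[0,0,-0.03,0,0,0,0],[0,0,-0.06,0,0,0,0],[0,0,-0.09,0,0,0,0],[0,0,-0.12,0,0,0,0],[0,0.03,-0.15,0,0,0,0],[0,0.06,-0.16,0,0,0,0],[0,0.09,-0.16,0,0,0,0],[0,0.09,-0.16,0,0,0,0]]]'; python3 - <<'E'
from h import *
where()
p,m=wristpts()
l=m[(abs(m[:,1])<.02)&(m[:,0]>-.12)&(m[:,0]<.0)&(m[:,2]>.204)&(m[:,2]<.3)]
print("lever slope",np.polyfit(l[:,0],l[:,2],1))
s=manip.camera("side"); cv2.imwrite("pics/s5.png",cv2.resize(s["color"][130:290,150:350],(750,600)))
E
```

```text
time_s: 11.77
position: [0.5701, 0.2045, 0.2168]
tcp_rot: [-180.0, -0.0, -10.2]
ft_force: [-8.0, -3.2, 22.4]
opening: -0.0
grasp_force: 10.9
time_s: 12.6
position: [0.5547, 0.1084, 0.3753]
tcp_rot: [179.8, -0.2, -10.7]
ft_force: [-0.5, -1.5, -0.3]
opening: -0.0003
grasp_force: 0.0
12.6 machine xyz [-0.0381  0.018   0.3753] [179.8  -0.2 -10.7] F [-0.5 -1.5 -0.3] -0.00034860596290831947
lever slope [-0.00568081  0.21402015]
```

View pics/s5.png

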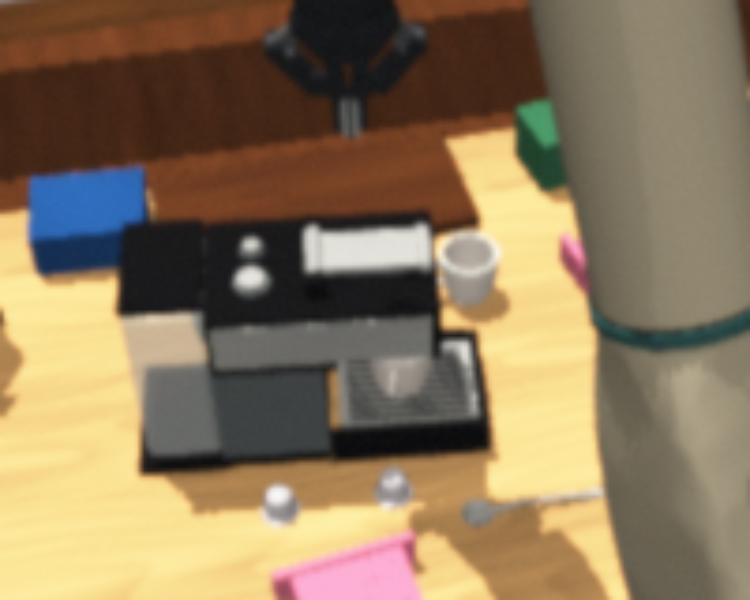

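The button bottomed out at 22 N. The picture shows the lever shut at (370,248), the tray flush at (480,400), the cup upright at (400,375) and both buttons up, with the gripper clear. I'm handing in.

```bash
python3 -c "
from rig import manip
print(manip.job_done())"
```

```text
the job is handed in; nothing more can be done
None
```

I handed in the job at about 12.6 s, and no verdict came back: the tray is home with the cup upright, the lever is shut, and the large button was pressed fully down and is up again with the arm clear.

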